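# Load the transfer tray and slide it across to the receiving stand

## Robot

A 6-joint arm with a two-finger parallel gripper is mounted at the origin on a cart in front of the work surface, level with it; the furniture and walls round the work are solid. World frame = base frame: x ahead of the robot, y to its left, z up, the work surface at z = 0. Lengths are in m, angles in rad, forces in N, time in s.
With the tool pointing down it reaches from about 0.2 to 0.875 m from the base axis. Payload 3.4 kg.
Tool frame: the origin (TCP) lies between the finger pads; the fingertips stand 25 mm ahead of it and the grasp point (between the pads) lies 6 mm ahead of it (finger_overhang is the z of the fingertips in the tool frame, in m); z points along the fingers, y is the line along which they close (so a half turn about z gives the same grasp; the last joint's range is limited). The gripper opens to 94 mm and grips with 3 to 60 N. Pads are 16 mm wide; open, the fingers measure 119 mm over their backs; the gripper's body (75 mm by 177 mm) begins 78 mm behind the grasp point.
Start: joints at [-1.403, 0.276, 1.505, -0, 1.361, -0.121], TCP at [0.164, -0.551, 0.23] pointing down, gripper open.
Joint ranges: [-2.89, 2.89], [-0.75, 2.08], [0.22, 2.7], [-1.18, 4.32], [0.11, 2.71], [-2.7, 2.7]. Speed limits (rad/s): [2.57, 2.57, 3.14, 3.14, 3.14, 3.14].

## Interface

Orientations are given as a unit quaternion [w, x, y, z].
In Python, from plant import get_state, grab_frame, camera_model, hand_in, finger_overhang gives the robot as it stands. The module is installed in compiled form; this text tells all that it offers.
- The arm moves only by the shell command python3 -m jog 'ROWS' [FORCE]. ROWS is JSON, a list of rows, each a list of 7 numbers: the shift along the world's x, y, z in mm, then the turn, a rotation vector about the world's x, y, z in degrees, then the closure, from -1 (fully open) to 1 (shut). A call has 1 to 20 rows; each row shifts and turns the commanded pose from where the row before left it; what a row does not reach is not made up. A row lasts 1/10 s, in which the tool goes at most 50 mm and 8.59 degrees, less where a joint would pass 70% of its speed; a pose out of reach is approached as far as the arm can. A call with a gripper value outside its range is refused whole. The fingers move at their own pace and stop on an object; FORCE is the grip in N (left out, the last holds). Time passes only in rows, so rows that do not move let the fingers close. It gives the time, the measured TCP pose, the force and the opening at its end, in the units of the state.
- get_state(): the state, without advancing time (a new reading comes with each control period).
- grab_frame(name): name is "scene" or "top" or "wrist"; returns the picture (420x560x3 uint8, red, green, blue); there is no depth.
- camera_model(name): a dict with "fx", "fy", "cx", "cy" (pixels), "rvec" (rotation vector, rad) and "tvec" (3), from world to camera coordinates, as OpenCV has them; the wrist camera has in their place "T_tool_cam" (4x4, takes a point from camera to tool coordinates, whose origin is the TCP and whose axes are the flange's). Camera axes: x right, y down, z forward; pixel columns grow to the right and rows downward; lengths in m; the calibration is good to about 2 mm. The wrist camera is an equidistant fisheye: a pixel r from the principal point sees the ray r / f radians off the axis. A picture is of the moment at which its call begins: read the wrist's pose just before it. camera_model takes no time and is no camera call.
- hand_in(): hands the job in, once; it reports no verdict.
The state is a dict: "clock": time; "joints": joint angles; "dq": joint speeds; "joint_efforts": joint torques, N m; "ee_pos": TCP position; "tcp_rot": TCP orientation; "ft_force": force on the tool from outside, world axes, zero at the start; "moment": the same for the moment, N m; "width": finger opening in m.
Only numpy, scipy, OpenCV 4.12 (cv2) and the standard library are available. Lean on these libraries where they do the work, as an engineer would, in place of code of your own. Each camera call takes 0.05 s, during which the arm holds its last target. There are 200 camera calls.

## Task

Collect every stone block from the milling unit's catch tray into the black tray, laid on its floor and not stacked, and clear the plaster spatula off the receiving stand into the same tray, turned end for end so that its handle lies at the robot's side. Then slide the loaded tray, level and never lifted, across the gap onto the receiving stand until it stands square against the end stop, without its edge sagging into the gap: spread the load so that it stays balanced. Leave the dropper bottle beyond the stop alone.

Things in the scene. Friction and masses are not known exactly. Their poses are not given: they have to be found in the camera images.
- send_stand_top (a point): Sending stand: fixed grey low stand, 240 (its x) x 200 (its y) x 25 mm high, plain flat top without rims. Point: centre of its top face, 25 mm above the bench. Its y axis points away from the receiving stand; tray is slid along its -y.
- recv_stand_top (a point): Receiving stand: a like fixed grey stand, 240 (its x) x 200 (its y) x 25 mm high, parallel to the sending stand and beyond its -y side (to the robot's right), with an open gap of 45 to 60 mm between the two tops. Point: centre of its top face, 25 mm above the bench; axes as for the sending stand.
- stop_face (a point): Middle of the inner face of the upright aluminium end stop along the far (-y) edge of the receiving stand, at the level of the stand's top, 100 mm from the centre of that top. The face looks to +y of the stand; the stop rises 21 mm above the stand's top and is 240 mm long and 12 mm thick.
- catch_tray (a point): White milling unit (fixed) with a shallow aluminium catch tray on its -y side. Point: centre of the catch tray's floor, 4 mm above the bench. Catch tray: inside 272 (its x) x 142 (its y) mm, its walls stand only 12 mm above the bench. The upright face of the machine, 170 mm high and 240 mm wide (x), stands 125 mm to +y of this point, with a sloping chute (visual only) between.
- tray_floor (a point): Black enamelled rigid tray, 0.31 kg, stands loose on the sending stand, long side along the stands' x. Outside 304 (its x) x 182 (its y) mm, 46 mm high, walls 6 mm, floor 2 mm thick, inside 290 x 168 mm. Point: centre of the upper face of its floor, 2 mm above its underside. The x axis is the long one and points away from the robot, z up. It slides when pushed on a wall and has no runners; with its load in the middle it balances about its middle.
- spatula_handle (a point): Plaster spatula, 213 mm long, 0.07 kg, lying at first across the receiving stand with its brown wooden handle away from the robot. Point: centre of the handle, which is 101 mm long, 20 mm wide and 20 mm high (10 mm above what it lies on) and carries nearly all the weight. Axes: +y along the spatula from blade to handle end, x across the handle.
- spatula_blade_tip (a point): The end of the spatula's thin steel blade, 162 mm from the handle's centre along the spatula's -y.
- tray: The tray as a body; origin under the middle of its underside, axes as above.
- dropper: Bystander: small clear dropper bottle, 35 mm diameter, 89 mm high, loose, just beyond the end stop. Origin under its middle.
- block0_center (a point): Beige stone block with two pin holes, 51 (its x) x 56 (its y) x 27 mm, about 0.16 kg, starts flat in the catch tray (may be absent). Point: its centre, half-way up.
- block1_center (a point): Beige stone block with two pin holes, 51 (its x) x 56 (its y) x 27 mm, about 0.16 kg, starts flat in the catch tray (may be absent). Point: its centre, half-way up.
- block2_center (a point): Beige stone block with two pin holes, 51 (its x) x 56 (its y) x 27 mm, about 0.16 kg, starts flat in the catch tray (may be absent). Point: its centre, half-way up.
- block3_center (a point): Beige stone block with two pin holes, 51 (its x) x 56 (its y) x 27 mm, about 0.16 kg, starts flat in the catch tray (may be absent). Point: its centre, half-way up.

How it is judged:
On the way, in this order (a step that is already met when the one before it is completed fails the run):
1. every block and the reversed spatula lie in the tray while it is still on the sending stand (x of block0_center in the frame of tray_floor between -0.14 and 0.14 m and y of block0_center in the frame of tray_floor between -0.08 and 0.08 m and z of block0_center in the frame of tray_floor between 0.005 and 0.034 m and x of block1_center in the frame of tray_floor between -0.14 and 0.14 m and y of block1_center in the frame of tray_floor between -0.08 and 0.08 m and z of block1_center in the frame of tray_floor between 0.005 and 0.034 m and x of block2_center in the frame of tray_floor between -0.14 and 0.14 m and y of block2_center in the frame of tray_floor between -0.08 and 0.08 m and z of block2_center in the frame of tray_floor between 0.005 and 0.034 m and x of block3_center in the frame of tray_floor between -0.14 and 0.14 m and y of block3_center in the frame of tray_floor between -0.08 and 0.08 m and z of block3_center in the frame of tray_floor between 0.005 and 0.034 m and x of spatula_handle in the frame of tray_floor between -0.14 and -0.01 m and x of spatula_blade_tip in the frame of tray_floor between 0.02 and 0.15 m and y of spatula_handle in the frame of tray_floor between -0.08 and 0.08 m and y of spatula_blade_tip in the frame of tray_floor between -0.09 and 0.09 m and z of spatula_handle in the frame of tray_floor between 0 and 0.022 m and y of tray_floor in the frame of send_stand_top above -0.06 m), for 0.2 s.
2. the tray has crossed and stands against the end stop (y of tray_floor in the frame of stop_face between 0.08 and 0.103 m and x of tray_floor in the frame of stop_face between -0.05 and 0.05 m and z of tray_floor in the frame of stop_face between -0.003 and 0.008 m and angle between the x axis of tray_floor and the x axis of stop_face, either way round below 0.08 rad), for 0.2 s.
At the end, for the whole second after the job is handed in: Every present block and the spatula lie on the tray floor, unstacked, handle in the tray's near half, blade in the far half; the tray lies flat on the receiving stand, within 11 mm of the stop, square within 0.08 rad, within 50 mm of the stand's middle sideways, at rest (all of step 2 and x of block0_center in the frame of tray_floor between -0.14 and 0.14 m and y of block0_center in the frame of tray_floor between -0.08 and 0.08 m and z of block0_center in the frame of tray_floor between 0.005 and 0.034 m and x of block1_center in the frame of tray_floor between -0.14 and 0.14 m and y of block1_center in the frame of tray_floor between -0.08 and 0.08 m and z of block1_center in the frame of tray_floor between 0.005 and 0.034 m and x of block2_center in the frame of tray_floor between -0.14 and 0.14 m and y of block2_center in the frame of tray_floor between -0.08 and 0.08 m and z of block2_center in the frame of tray_floor between 0.005 and 0.034 m and x of block3_center in the frame of tray_floor between -0.14 and 0.14 m and y of block3_center in the frame of tray_floor between -0.08 and 0.08 m and z of block3_center in the frame of tray_floor between 0.005 and 0.034 m and x of spatula_handle in the frame of tray_floor between -0.14 and -0.01 m and x of spatula_blade_tip in the frame of tray_floor between 0.02 and 0.15 m and y of spatula_handle in the frame of tray_floor between -0.08 and 0.08 m and y of spatula_blade_tip in the frame of tray_floor between -0.09 and 0.09 m and z of spatula_handle in the frame of tray_floor between 0 and 0.022 m and linear speed of tray below 0.02 m/s); the robot touches nothing.
It fails at once if the tray tips or sags into the gap (more than 0.05 rad out of level) (angle between tray's own z axis and vertical above 0.05 rad).
It fails at once if the tray is lifted more than 15 mm off the stands (height (world z) of tray above 0.04 m).
It fails at once if the dropper bottle is pushed more than 30 mm or tipped (distance of dropper from where it was at the start of the episode above 0.03 m or angle between dropper's own z axis and vertical above 0.4 rad).
Of block0, block1, block2, block3 only 3 to 4 are there at a start; the rules pass over those that are not, and their reading is None.
At some moment in a run one of block0, block1, block2, block3 may be knocked a few centimetres aside while the robot is not near it.
Once in a run the grip may slacken for a moment while it holds something.
It also fails if it takes over 192 s, if anything falls off the work surface, if the arm or the gripper's body presses on something with over 40 N, if the wrist force passes 120 N, or if a joint passes its speed limit or range.

## Working session

There is one attempt and no reset: what is moved stays moved. The work goes in short steps, Python scripts to look and compute and a shell command to move; the robot and the scene stay as the last step left them, time stands still between calls to the robot, and variables do not carry over. Pictures are saved under pics/ and viewed, on a budget of 14 in all, crops included, one or two more only if the job needs it, and the job is handed in when it is done.

```bash
mkdir -p pics; cat > h.py <<'E'
import numpy as np, cv2
from plant import *
from scipy.spatial.transform import Rotation as R
def save(name,fn):
    im=grab_frame(name); cv2.imwrite('pics/'+fn,im[:,:,::-1]); np.save('pics/'+fn[:-4]+'.npy',im); return im
def ray(name,uv,z,pose=None):
    """pixel(s)->world point on plane z"""
    m=camera_model(name); uv=np.atleast_2d(np.float64(uv))
    x=(uv[:,0]-m['cx'])/m['fx']; y=(uv[:,1]-m['cy'])/m['fy']
    if name=='wrist':
        th=np.hypot(x,y); s=np.where(th>1e-9,np.sin(th)/np.maximum(th,1e-9),1)
        d=np.c_[x*s,y*s,np.cos(th)]; T=np.array(m['T_tool_cam']); p,q=pose
        Rw=R.from_quat(np.roll(q,-1)).as_matrix()
        d=d@(Rw@T[:3,:3]).T; o=np.array(p)+Rw@T[:3,3]
    else:
        Rm=cv2.Rodrigues(np.float64(m['rvec']))[0]; d=np.c_[x,y,np.ones(len(x))]@Rm; o=-Rm.T@np.float64(m['tvec'])
    return o+d*((z-o[2])/d[:,2])[:,None]
def proj(name,P):
    m=camera_model(name); K=np.array([[m['fx'],0,m['cx']],[0,m['fy'],m['cy']],[0,0,1]])
    return cv2.projectPoints(np.float64(P).reshape(-1,3),np.float64(m['rvec']),np.float64(m['tvec']),K,None)[0][:,0]
E
python3 - <<'E'
from h import *
a=save('scene','s0.png'); b=save('top','t0.png')
print(get_state())
for n in('scene','top','wrist'): print(camera_model(n))
E
```

```text
{'clock': 0.1, 'joints': array([-1.40297316e+00,  2.76507379e-01,  1.50596706e+00, -1.09692367e-06,
        1.36069192e+00, -1.20983789e-01]), 'dq': array([-0.00014973, -0.002163  , -0.00408622,  0.00014714, -0.00102235,
       -0.00148515]), 'joint_efforts': array([ 1.71327738e-03, -4.05455089e+01, -2.37778813e+01,  7.02751265e-02,
        2.99028587e-02, -4.23755887e-05]), 'ee_pos': array([ 0.16369258, -0.55073718,  0.22972084]), 'tcp_rot': array([-7.86625280e-04,  9.89591600e-01,  1.43902211e-01, -1.89623460e-05]), 'ft_force': array([ 0.00719258, -0.15159909,  0.34494056]), 'moment': array([ 0.00398053, -0.02088156,  0.06378448]), 'width': 0.0940950826828645}
{'fx': 492.296624324343, 'fy': 492.296624324343, 'cx': 283.17542478627746, 'cy': 201.8504543347723, 'rvec': array([ 0.65024807, -2.77508586,  0.9460036 ]), 'tvec': array([0.45251642, 0.25948824, 1.350405  ])}
{'fx': 385.6301017949054, 'fy': 385.6301017949054, 'cx': 281.2392798768343, 'cy': 216.44309964010188, 'rvec': array([ 2.14296659, -2.1590965 ,  0.17762028]), 'tvec': array([-0.06175862,  0.50085778,  0.91192457])}
{'fx': 325.19226210127806, 'fy': 325.19226210127806, 'cx': 275.786506829704, 'cy': 208.82769365463898, 'T_tool_cam': array([[-1.55959996e-04, -9.73178035e-01, -2.30053228e-01,
         6.56327975e-02],
       [ 9.99999586e-01,  5.43601477e-05, -9.07885688e-04,
         1.98226182e-04],
       [ 8.96040138e-04, -2.30053275e-01,  9.73177624e-01,
        -1.54213438e-01],
       [ 0.00000000e+00,  0.00000000e+00,  0.00000000e+00,
         1.00000000e+00]])}
```

View pics/t0.png

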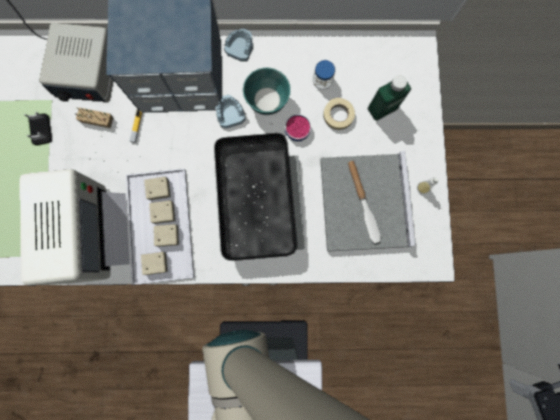

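View pics/s0.png

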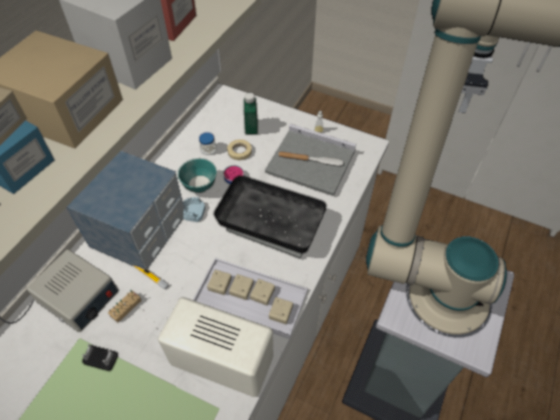

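The top view shows four blocks at about (157,188), (161,212), (166,235) and (153,263). The tray is at (256,197). The spatula handle is at (357,180) with the blade tip near (376,240), and the dropper is at (427,186). I'll measure these now.

```bash
cat > meas.py <<'E'
from h import *
def blobs(im,lo,hi,roi,amin,amax=1e9):
    hsv=cv2.cvtColor(im,cv2.COLOR_RGB2HSV); m=cv2.inRange(hsv,np.array(lo),np.array(hi))
    k=np.zeros_like(m); x0,y0,x1,y1=roi; k[y0:y1,x0:x1]=255; m&=k
    cs=cv2.findContours(m,cv2.RETR_EXTERNAL,cv2.CHAIN_APPROX_NONE)[0]
    return [c for c in cs if amin<cv2.contourArea(c)<amax]
def rect(c,z,cam='top',pose=None):
    w=ray(cam,c.reshape(-1,2),z,pose)[:,:2]*1000
    (cx,cy),(a,b),t=cv2.minAreaRect(w.astype(np.float32)); 
    return np.round([cx,cy,a,b,t],1)
E
python3 - <<'E'
from meas import *
im=np.load('pics/t0.npy'); hsv=cv2.cvtColor(im,cv2.COLOR_RGB2HSV)
for p in [(150,193),(157,183),(165,205),(140,200),(355,172),(370,222),(340,230),(405,200),(256,220),(183,260)]: print(p,hsv[p[1],p[0]])
print('blocks'); 
for c in blobs(im,(8,35,110),(30,160,255),(128,170,195,282),60): print(rect(c,.031), cv2.contourArea(c))
print('handle')
for c in blobs(im,(3,90,40),(20,255,255),(322,150,400,250),30): print(rect(c,.04))
print('tray')
for c in blobs(im,(0,0,0),(180,255,70),(205,125,305,270),2000): print(rect(c,.071))
print('stand')
for c in blobs(im,(0,0,75),(180,60,165),(315,145,420,260),2000): print(rect(c,.025))
E
```

```text
(150, 193) [ 24  42 153]
(157, 183) [ 24  39 194]
(165, 205) [ 24  40 184]
(140, 200) [113  10 224]
(355, 172) [ 15 109 147]
(370, 222) [ 50   4 212]
(340, 230) [ 70   6 133]
(405, 200) [120   8 159]
(256, 220) [ 0  0 45]
(183, 260) [113   9 217]
blocks
[388.9 245.7  46.4  52.7   7.3] 371.0
[457.3 218.6  48.5  51.3   2.3] 376.5
[515.7 231.   48.8  52.4   7.4] 369.0
[576.2 245.2  46.9  52.5   9.6] 344.5
handle
[ 593.1 -253.9   93.1   13.5   14.8]
tray
[548.4  -3.5 300.5 180.4   4.5]
stand
[ 527.1 -280.8  265.2  220.3    3.5]
```

```bash
python3 -m jog '[[30,21,0,0,0,0,-1],[30,21,0,0,0,0,-1],[30,21,0,0,0,0,-1],[30,21,0,0,0,0,-1],[30,21,0,0,0,0,-1],[30,21,0,0,0,0,-1],[30,21,0,0,0,0,-1],[30,21,0,0,0,0,-1],[30,21,0,0,0,0,-1],[30,21,0,0,0,0,-1],[30,21,0,0,0,0,-1],[30,21,0,0,0,0,-1],[30,21,0,0,0,0,-1],[30,21,0,0,0,0,-1],[0,0,0,0,0,0,-1],[0,0,0,0,0,0,-1]]' 20
python3 - <<'E'
from h import *
s=get_state(); np.save('pics/p1.npy',np.r_[s['ee_pos'],s['tcp_rot']]); save('wrist','w1.png'); print(s['joints'])
E
```

```text
clock: 1.7
ee_pos: [0.5837, -0.2566, 0.2296]
tcp_rot: [-0.0, 0.989, 0.145, -0.001]
ft_force: [0.2, -0.3, -0.0]
width: 0.0938
[-5.22798202e-01  3.72111811e-01  1.36290290e+00 -7.20567647e-04
  1.40827462e+00  7.57579743e-01]
```

View pics/w1.png

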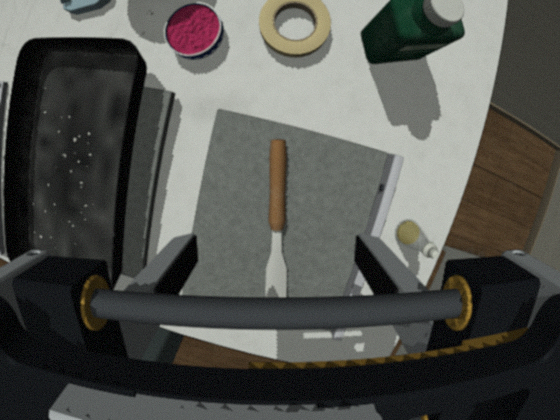

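The wrist view shows the handle from about (278,139) to (277,231). The stand's far corners are near (218,110) and (400,157), and the dropper is at (413,238).

```bash
python3 - <<'E'
from meas import *
im=np.load('pics/w1.npy'); p=np.load('pics/p1.npy'); pose=(p[:3],p[3:])
for c in blobs(im,(3,90,40),(20,255,255),(240,120,320,260),100):
    for z in (.035,.04): print('handle',rect(c,z,'wrist',pose))
    q=c.reshape(-1,2); print(q.min(0),q.max(0))
print('stand corners',(ray('wrist',[(218,110),(400,157)],.025,pose)*1000).round(1), 'stop top inner?')
print('tray rim px', (ray('wrist',[(146,46),(24,40)],.071,pose)*1000).round(1))
print('blade', (ray('wrist',[(276,290)],.027,pose)*1000).round(1))
t=np.load('pics/t0.npy')
print('top: tip',(ray('top',[(376,241)],.026)*1000).round(1),'stand corners',(ray('top',[(321,157),(402,154),(412,248),(328,252)],.025)*1000).round(1))
E
```

```text
handle [ 592.6 -255.1   98.7   16.9   15.8]
handle [ 593.4 -254.8   97.3   16.6   15.8]
[269 140] [285 229]
stand corners [[ 653.8 -169.    25. ]
 [ 665.1 -381.9   25. ]] stop top inner?
tray rim px [[699.9 -84.7  71. ]
 [689.7  94.3  71. ]]
blade [[ 467.4 -291.3   27. ]]
top: tip [[ 439.1 -300.2   26. ]] stand corners [[ 655.6 -168.9   25. ]
 [ 662.7 -377.7   25. ]
 [ 421.1 -389.3   25. ]
 [ 412.9 -180.3   25. ]]
```

```bash
python3 -m jog '[[9,1.5,-40,0,0,-0.9,-1],[0,0,-40,0,0,0,-1],[0,0,-40,0,0,0,-1],[0,0,-30,0,0,0,-1],[0,0,-20,0,0,0,-1],[0,0,-8,0,0,0,-1],[0,0,0,0,0,0,-1],[0,0,0,0,0,0,1],[0,0,0,0,0,0,1],[0,0,0,0,0,0,1],[0,0,0,0,0,0,1],[0,0,0,0,0,0,1],[0,0,0,0,0,0,1],[0,0,0,0,0,0,1],[0,0,0,0,0,0,1]]' 30
```

```text
clock: 3.25
ee_pos: [0.5928, -0.2557, 0.0525]
tcp_rot: [0.0, 0.991, 0.136, -0.0]
ft_force: [0.6, -0.9, 0.1]
width: 0.0339
```

```bash
python3 -m jog '[[0,0,-0.5,0,0,0,1],[0,0,0,0,0,0,1],[0,0,0,0,0,0,1],[0,0,0,0,0,0,1],[0,0,0,0,0,0,1],[0,0,0,0,0,0,1]]' 30; python3 -m jog '[[0,0,10,0,0,0,1],[0,0,25,0,0,0,1],[0,0,25,0,0,0,1],[0,0,0,0,0,0,1]]'
```

```text
clock: 3.85
ee_pos: [0.5927, -0.2557, 0.0519]
tcp_rot: [-0.0, 0.991, 0.136, -0.0]
ft_force: [-0.7, 0.1, -0.4]
width: 0.0188
clock: 4.25
ee_pos: [0.5953, -0.2571, 0.1163]
tcp_rot: [0.003, 0.991, 0.136, 0.003]
ft_force: [0.9, 0.3, -0.6]
width: 0.0193
```

```bash
python3 -m jog '[[0,5,20,0,0,8.4,1],[0,13,15,0,0,8.4,1],[-6,13,0,0,0,8.4,1],[-6,13,0,0,0,8.4,1],[-6,13,0,0,0,8.4,1],[-6,13,0,0,0,8.4,1],[-6,13,0,0,0,8.4,1],[-6,13,0,0,0,8.4,1],[-6,13,0,0,0,8.4,1],[-6,13,0,0,0,8.4,1],[-6,13,0,0,0,8.4,1],[-6,13,0,0,0,8.4,1],[-6,13,0,0,0,8.4,1],[-6,13,0,0,0,8.4,1],[-6,13,0,0,0,8.4,1],[-6,13,0,0,0,8.4,1],[-6,13,0,0,0,8.4,1],[-6,13,0,0,0,8.4,1],[-6,13,0,0,0,8.4,1],[0,5,0,0,0,8.4,1]]'
python3 -m jog '[[-5,5,0,0,0,0,1],[0,0,0,0,0,0,1],[0,0,0,0,0,0,1]]'
python3 - <<'E'
from meas import *
s=get_state(); p=np.r_[s['ee_pos'],s['tcp_rot']]; np.save('pics/p2.npy',p); w=save('wrist','w2.png'); t=save('top','t2.png'); print(s['joints'].round(2), s['width'])
q=R.from_quat(np.roll(p[3:],-1)); print('yaw x',np.degrees(np.arctan2(*q.as_matrix()[[1,0],0])))
cv2.imwrite('pics/c2.png',np.hstack([w[:,:,::-1],t[:,:,::-1][:,170:410]]))
E
```

```text
clock: 6.25
ee_pos: [0.4891, -0.0105, 0.1462]
tcp_rot: [-0.001, -0.035, 0.999, 0.0]
ft_force: [0.4, -0.6, -0.6]
width: 0.0197
clock: 6.55
ee_pos: [0.4855, -0.0068, 0.1468]
tcp_rot: [-0.0, -0.031, 1.0, -0.0]
ft_force: [-0.5, -0.1, -0.6]
width: 0.0196
[-0.16  0.21  1.82 -0.    1.11 -1.79] 0.019566269007768533
yaw x -176.46231278022364
```

View pics/c2.png

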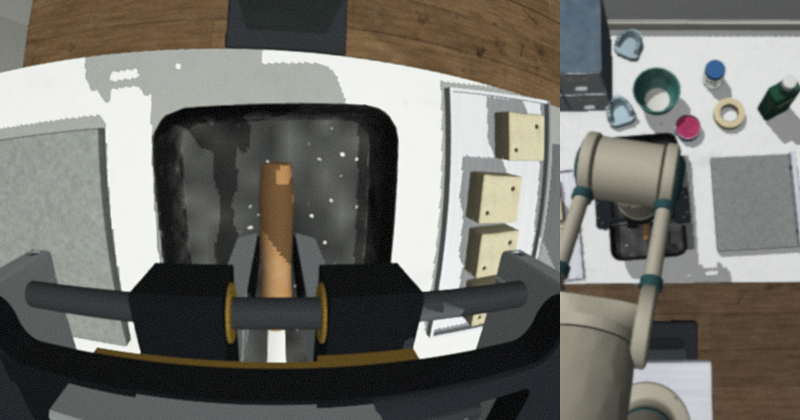

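The spatula is held with its handle towards the robot, over the tray. The tray's near rim is at row 104, between columns 155 and 397.

```bash
python3 - <<'E'
from meas import *
p=np.load('pics/p2.npy'); pose=(p[:3],p[3:]); im=np.load('pics/w2.npy'); g=cv2.cvtColor(im,cv2.COLOR_RGB2GRAY)
for r in (150,180,210,235):
    row=g[r]<60; i=np.flatnonzero(row[140:200])[0]+140; j=np.flatnonzero(row[350:430])[-1]+350
    print(r,i,j,(ray('wrist',[(i-.5,r),(j+.5,r)],.071,pose)*1000).round(1).tolist())
for c in (200,230,340):
    k=np.flatnonzero(g[80:140,c]<60)[0]+80; print(c,k,(ray('wrist',[(c,k-.5)],.071,pose)*1000).round(1))
print('handle end top', (ray('wrist',[(275,163)],.135,pose)*1000).round(1))
E
```

```text
150 154 396 [[434.0, -100.6, 71.0], [423.0, 78.4, 71.0]]
180 156 395 [[456.4, -98.8, 71.0], [445.4, 80.2, 71.0]]
210 158 393 [[479.4, -97.5, 71.0], [468.4, 81.7, 71.0]]
235 162 391 [[499.2, -94.9, 71.0], [488.3, 83.2, 71.0]]
200 107 [[401.7 -66.1  71. ]]
230 106 [[400.5 -44.4  71. ]]
340 105 [[394.6  32.9  71. ]]
handle end top [[434.  -10.6 135. ]]
```

```bash
python3 -m jog '[[3,0,-30,0,0,0.5,1],[0,0,-30,0,0,0,1],[0,0,-20,0,0,0,1],[0,0,-10,0,0,0,1],[0,0,-2,0,0,0,1],[0,0,0,0,0,0,1],[0,0,0,0,0,0,1]]'; python3 -m jog '[[0,0,0,0,0,0,-1],[0,0,0,0,0,0,-1],[0,0,0,0,0,0,-1],[0,0,0,0,0,0,-1],[0,0,0,0,0,0,-1],[0,0,20,0,0,0,-1],[0,0,30,0,0,0,-1],[0,0,40,0,0,0,-1],[0,0,20,0,0,0,-1]]'
```

```text
clock: 7.35
ee_pos: [0.4898, -0.0069, 0.056]
tcp_rot: [0.001, -0.036, 0.999, -0.0]
ft_force: [-0.1, -1.0, 0.5]
width: 0.0192
clock: 8.25
ee_pos: [0.4901, -0.0069, 0.1679]
tcp_rot: [0.002, -0.036, 0.999, -0.0]
ft_force: [1.1, 0.3, -0.3]
width: 0.0883
```

```bash
python3 -m jog '[[10,20,10,0,0,1,-1],[10,30,10,0,0,1,-1],[10,30,10,0,0,1,-1],[10,30,10,0,0,0,-1],[10,30,10,0,0,0,-1],[10,30,0,0,0,0,-1],[10,30,0,0,0,0,-1],[10,30,0,0,0,0,-1],[10,10,0,0,0,0,-1],[0,0,0,0,0,0,-1],[0,0,0,0,0,0,-1]]'
python3 - <<'E'
from meas import *
s=get_state(); p=np.r_[s['ee_pos'],s['tcp_rot']]; np.save('pics/p3.npy',p); w=save('wrist','w3.png'); print(s['joints'].round(2))
for c in blobs(w,(15,30,100),(35,160,255),(0,0,560,420),150): print(rect(c,.031,'wrist',(p[:3],p[3:])), c.reshape(-1,2).mean(0).round())
E
```

```text
clock: 9.35
ee_pos: [0.5785, 0.2322, 0.2146]
tcp_rot: [-0.001, -0.062, 0.998, -0.001]
ft_force: [-0.5, 0.1, 0.7]
width: 0.0937
[ 0.27  0.36  1.42 -0.    1.36 -1.42]
[761.1 406.   64.9  34.7  76. ] [383. 347.]
[577.8 247.4  48.9  55.1   8.8] [290. 198.]
[516.9 233.3  49.1  54.9   7.2] [284. 140.]
[459.1 221.4  50.5  54.6   3.1] [274.  85.]
[487.1 -12.6 103.   18.3   3.7] [78. 98.]
[393.5 248.3  54.7  54.8   6.9] [314.  28.]
```

View pics/w3.png

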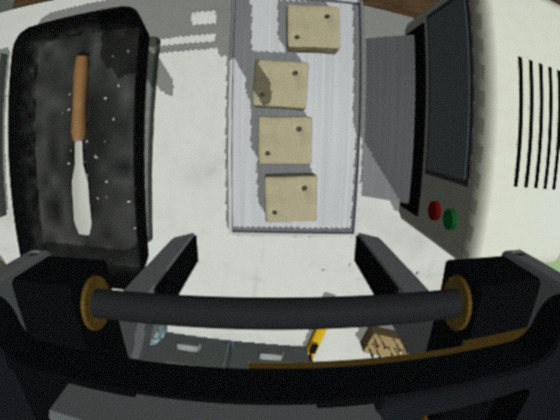

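Four blocks and the spatula in the tray's middle are clearly visible. I'll pick the farthest block first, at (578,247).

```bash
python3 -m jog '[[-1,15,-30,0,0,1.7,-0.5],[0,0,-40,0,0,0,-0.5],[0,0,-40,0,0,0,-0.5],[0,0,-40,0,0,0,-0.5],[0,0,-20,0,0,0,-0.5],[0,0,-10,0,0,0,-0.5],[0,0,-3,0,0,0,-0.5],[0,0,0,0,0,0,-0.5]]' 40; python3 -m jog '[[0,0,0,0,0,0,1],[0,0,0,0,0,0,1],[0,0,0,0,0,0,1],[0,0,0,0,0,0,1],[0,0,0,0,0,0,1],[0,0,0,0,0,0,1]]'
```

```text
clock: 10.2
ee_pos: [0.5784, 0.2478, 0.0328]
tcp_rot: [0.001, -0.077, 0.997, 0.0]
ft_force: [-0.5, 0.8, 0.6]
width: 0.0706
clock: 10.8
ee_pos: [0.5787, 0.2485, 0.0334]
tcp_rot: [0.001, -0.077, 0.997, 0.0]
ft_force: [-0.3, -0.8, 6.6]
width: 0.056
```

```bash
python3 -m jog '[[0,0,15,0,0,0,1],[0,0,40,0,0,0,1],[0,0,45,0,0,0,1],[3.5,-15,0,0,0,-8.59,1],[3.5,-18,0,0,0,-8.59,1],[3.5,-18,0,0,0,-8.59,1],[3.5,-18,0,0,0,-8.59,1],[3.5,-18,0,0,0,-8.59,1],[3.5,-18,0,0,0,-8.59,1],[3.5,-18,0,0,0,-8.59,1],[3.5,-18,0,0,0,-8.59,1],[3.5,-18,0,0,0,-8.59,1],[3,-18,0,0,0,-8.59,1],[2,-18,0,0,0,-8.59,1],[0,0,0,0,0,0,1],[0,0,0,0,0,0,1]]'
```

```text
clock: 12.4
ee_pos: [0.6138, 0.0535, 0.1316]
tcp_rot: [-0.001, 0.679, 0.734, -0.0]
ft_force: [-0.4, -0.3, -2.2]
width: 0.0558
```

```bash
python3 -m jog '[[1,0,-30,0,0,0,1],[0,0,-25,0,0,0,1],[0,0,-15,0,0,0,1],[0,0,-4,0,0,0,1],[0,0,0,0,0,0,1],[0,0,-1,0,0,0,1],[0,0,0,0,0,0,1]]'; python3 -m jog '[[0,0,0,0,0,0,-0.5],[0,0,0,0,0,0,-0.5],[0,0,0,0,0,0,-0.5],[0,0,10,0,0,0,-0.5],[0,0,35,0,0,0,-0.5],[0,0,40,0,0,0,-0.5],[0,0,0,0,0,0,-0.5]]'
```

```text
clock: 13.1
ee_pos: [0.6158, 0.0536, 0.0576]
tcp_rot: [0.001, 0.679, 0.734, 0.001]
ft_force: [0.8, -0.7, -1.8]
width: 0.056
clock: 13.8
ee_pos: [0.6193, 0.0532, 0.1487]
tcp_rot: [0.005, 0.68, 0.733, 0.004]
ft_force: [0.2, 0.5, 0.2]
width: 0.0705
```

```bash
cat > look.py <<'E'
from meas import *
s=get_state(); p=np.r_[s['ee_pos'],s['tcp_rot']]; w=save('wrist','wl.png'); M=R.from_quat(np.roll(p[3:],-1)).as_matrix()
print('tcp',(p[:3]*1000).round(1),'yaw',np.degrees(np.arctan2(M[1,0],M[0,0])).round(1)%360)
for c in blobs(w,(15,30,100),(35,160,255),(0,0,560,420),150):
    for z in (.031,.054): print(z,rect(c,z,'wrist',(p[:3],p[3:])), c.reshape(-1,2).mean(0).round())
t=save('top','tl.png')
for c in blobs(t,(8,35,110),(30,160,255),(128,130,300,282),60): print('top .031',rect(c,.031),'.054',rect(c,.054)[:2])
E
python3 -m jog '[[-9,16,5,0,0,8.45,-0.5],[-9,16,5,0,0,8.45,-0.5],[-9,16,5,0,0,8.45,-0.5],[-9,16,5,0,0,8.45,-0.5],[-9,16,5,0,0,8.45,-0.5],[-9,16,5,0,0,8.45,-0.5],[-9,16,5,0,0,8.45,-0.5],[-9,17,5,0,0,8.45,-0.5],[-9,17,5,0,0,8.45,-0.5],[-9,17,5,0,0,8.45,-0.5],[-9,17,0,0,0,8.45,-0.5],[0,0,0,0,0,0,-0.5],[0,0,0,0,0,0,-0.5]]'; python3 look.py
```

```text
clock: 15.1
ee_pos: [0.5162, 0.233, 0.192]
tcp_rot: [0.0, -0.063, 0.998, -0.0]
ft_force: [-0.1, -0.1, -0.4]
width: 0.0702
tcp [516.2 233.  192. ] yaw 187.2
0.031 [602.5  40.7  12.3  56.4   7. ] [102. 255.]
0.054 [591.4  54.1  11.4  52.3   7. ] [102. 255.]
0.031 [516.2 233.   48.8  55.4   7.2] [276. 201.]
0.054 [511.4 232.4  45.2  51.4   7.2] [276. 201.]
0.031 [458.5 221.1  49.8  55.5   3.7] [271. 142.]
0.054 [457.9 221.3  46.2  51.5   3.7] [271. 142.]
0.031 [489.9 -13.3 103.6  18.8   4.3] [ 63. 153.]
0.054 [487.    4.1  96.   17.4   4.3] [ 63. 153.]
0.031 [391.1 247.7  50.7  54.5   7.1] [307.  77.]
0.054 [395.4 246.   47.   50.5   7.1] [307.  77.]
top .031 [389.4 245.8  46.7  52.8   7.7] .054 [388.7 238.6]
top .031 [457.2 218.6  48.7  51.3   2.3] .054 [454.8 212. ]
top .031 [489.5  -5.   98.3  14.2   4. ] .054 [486.3  -6.1]
top .031 [515.2 230.5  50.2  51.7   2.4] .054 [511.4 223.7]
top .031 [621.1  56.   60.   52.    4.6] .054 [614.7  53.4]
```

```bash
python3 -m jog '[[0,0,-40,0,0,0,-0.5],[0,0,-40,0,0,0,-0.5],[0,0,-40,0,0,0,-0.5],[0,0,-25,0,0,0,-0.5],[0,0,-10,0,0,0,-0.5],[0,0,-4,0,0,0,-0.5],[0,0,0,0,0,0,-0.5],[0,0,0,0,0,0,1],[0,0,0,0,0,0,1],[0,0,0,0,0,0,1],[0,0,0,0,0,0,1],[0,0,0,0,0,0,1]]' 40
```

```text
clock: 16.4
ee_pos: [0.5173, 0.2336, 0.0344]
tcp_rot: [0.001, -0.064, 0.998, 0.0]
ft_force: [-2.1, -0.4, 6.2]
width: 0.0561
```

```bash
python3 -m jog '[[0,0,15,0,0,0,1],[0,0,40,0,0,0,1],[0,0,45,0,0,0,1],[9.6,-25.5,0,0,0,-8.45,1],[9.6,-25.5,0,0,0,-8.45,1],[9.6,-25.5,0,0,0,-8.45,1],[9.6,-25.5,0,0,0,-8.45,1],[9.6,-25.5,0,0,0,-8.45,1],[9.6,-25.5,0,0,0,-8.45,1],[9.6,-25.5,0,0,0,-8.45,1],[9.6,-25.5,0,0,0,-8.45,1],[9.6,-25.5,0,0,0,-8.45,1],[9.6,-25.5,0,0,0,-8.45,1],[9.6,-25.5,0,0,0,-8.45,1],[0,0,0,0,0,0,1],[0,0,0,0,0,0,1]]'
```

```text
clock: 18.0
ee_pos: [0.6213, -0.0473, 0.1324]
tcp_rot: [-0.001, 0.68, 0.733, -0.0]
ft_force: [-0.2, 0.4, -1.4]
width: 0.0566
```

```bash
python3 -m jog '[[1,0,-30,0,0,0,1],[0,0,-25,0,0,0,1],[0,0,-15,0,0,0,1],[0,0,-4,0,0,0,1],[0,0,0,0,0,0,1],[0,0,-1,0,0,0,1],[0,0,0,0,0,0,1]]'; python3 -m jog '[[0,0,0,0,0,0,-0.5],[0,0,0,0,0,0,-0.5],[0,0,0,0,0,0,-0.5],[0,0,10,0,0,0,-0.5],[0,0,35,0,0,0,-0.5],[0,0,40,0,0,0,-0.5],[0,0,0,0,0,0,-0.5]]'
```

```text
clock: 18.7
ee_pos: [0.6233, -0.0469, 0.0587]
tcp_rot: [0.001, 0.679, 0.734, 0.0]
ft_force: [0.9, 0.1, -1.5]
width: 0.0562
clock: 19.4
ee_pos: [0.6269, -0.0479, 0.1497]
tcp_rot: [0.005, 0.68, 0.733, 0.003]
ft_force: [1.2, -0.1, 0.5]
width: 0.0707
```

```bash
python3 -m jog '[[-15,24.4,5,0,0,8.1,-0.5],[-15,24.4,5,0,0,8.1,-0.5],[-15,24.4,5,0,0,8.1,-0.5],[-15,24.4,5,0,0,8.1,-0.5],[-15,24.4,5,0,0,8.1,-0.5],[-15,24.4,5,0,0,8.1,-0.5],[-15,24.4,5,0,0,8.1,-0.5],[-15,24.4,5,0,0,8.1,-0.5],[-15,24.4,5,0,0,8.1,-0.5],[-15,24.4,5,0,0,8.1,-0.5],[-15,24.4,0,0,0,8.1,-0.5],[0,0,0,0,0,0,-0.5],[0,0,0,0,0,0,-0.5]]'; python3 look.py
```

```text
clock: 20.7
ee_pos: [0.4578, 0.2212, 0.1931]
tcp_rot: [0.0, -0.03, 1.0, -0.0]
ft_force: [-0.3, -0.0, -0.4]
width: 0.0701
tcp [457.8 221.2 193.1] yaw 183.4
0.031 [456.5 221.   49.9  55.5   3.4] [276. 200.]
0.054 [451.8 220.7  46.3  51.5   3.4] [276. 200.]
0.031 [489.8 -13.2  99.   19.    4.6] [ 73. 216.]
0.054 [482.7   3.5  91.8  17.7   4.6] [ 73. 216.]
0.031 [390.1 247.6  49.4  55.6   7.1] [307. 134.]
0.054 [390.2 245.4  45.8  51.5   7.1] [307. 134.]
top .031 [388.5 245.4  46.   52.7   7.2] .054 [387.8 238.2]
top .031 [455.5 218.7  44.7  52.3   4.4] .054 [453.2 212.1]
top .031 [489.5  -4.9  98.3  13.7   4.1] .054 [486.3  -6. ]
top .031 [621.1  56.1  59.7  52.3   4. ] .054 [614.7  53.5]
top .031 [628.3 -47.2  60.2  52.    4.1] .054 [621.7 -47.3]
```

Both placed blocks are where planned. I'll pick the third.

```bash
python3 -m jog '[[-1,0,-40,0,0,0,-0.5],[0,0,-40,0,0,0,-0.5],[0,0,-40,0,0,0,-0.5],[0,0,-25,0,0,0,-0.5],[0,0,-10,0,0,0,-0.5],[0,0,-5,0,0,0,-0.5],[0,0,0,0,0,0,-0.5],[0,0,0,0,0,0,1],[0,0,0,0,0,0,1],[0,0,0,0,0,0,1],[0,0,0,0,0,0,1],[0,0,0,0,0,0,1]]' 40
```

```text
clock: 22.0
ee_pos: [0.4578, 0.2215, 0.0342]
tcp_rot: [0.001, -0.03, 1.0, 0.0]
ft_force: [-0.1, -0.4, 6.3]
width: 0.0559
```

```bash
python3 -m jog '[[0,0,15,0,0,0,1],[0,0,40,0,0,0,1],[0,0,45,0,0,0,1],[2.3,-25.3,0,0,0,-8.1,1],[2.3,-25.3,0,0,0,-8.1,1],[2.3,-25.3,0,0,0,-8.1,1],[2.3,-25.3,0,0,0,-8.1,1],[2.3,-25.3,0,0,0,-8.1,1],[2.3,-25.3,0,0,0,-8.1,1],[2.3,-25.3,0,0,0,-8.1,1],[2.3,-25.3,0,0,0,-8.1,1],[2.3,-25.3,0,0,0,-8.1,1],[2.3,-25.3,0,0,0,-8.1,1],[2.3,-25.3,0,0,0,-8.1,1],[0,0,0,0,0,0,1],[0,0,0,0,0,0,1]]'
```

```text
clock: 23.6
ee_pos: [0.4816, -0.0569, 0.1327]
tcp_rot: [-0.001, 0.68, 0.734, 0.0]
ft_force: [-0.2, 0.6, -1.8]
width: 0.0564
```

```bash
python3 -m jog '[[1,0,-30,0,0,0,1],[0,0,-25,0,0,0,1],[0,0,-15,0,0,0,1],[0,0,-4,0,0,0,1],[0,0,0,0,0,0,1],[0,0,-1,0,0,0,1],[0,0,0,0,0,0,1]]'; python3 -m jog '[[0,0,0,0,0,0,-0.5],[0,0,0,0,0,0,-0.5],[0,0,0,0,0,0,-0.5],[0,0,10,0,0,0,-0.5],[0,0,35,0,0,0,-0.5],[0,0,40,0,0,0,-0.5],[0,0,0,0,0,0,-0.5]]'
```

```text
clock: 24.3
ee_pos: [0.4839, -0.057, 0.0588]
tcp_rot: [0.001, 0.679, 0.734, 0.001]
ft_force: [0.5, 0.1, -1.1]
width: 0.056
clock: 25.0
ee_pos: [0.487, -0.0581, 0.1485]
tcp_rot: [0.005, 0.68, 0.733, 0.003]
ft_force: [1.0, -0.6, -0.2]
width: 0.0706
```

```bash
python3 -m jog '[[-8.5,27.7,5,0,0,8.45,-0.5],[-8.5,27.7,5,0,0,8.45,-0.5],[-8.5,27.7,5,0,0,8.45,-0.5],[-8.5,27.7,5,0,0,8.45,-0.5],[-8.5,27.7,5,0,0,8.45,-0.5],[-8.5,27.7,5,0,0,8.45,-0.5],[-8.5,27.7,5,0,0,8.45,-0.5],[-8.5,27.7,5,0,0,8.45,-0.5],[-8.5,27.7,5,0,0,8.45,-0.5],[-8.5,27.7,5,0,0,8.45,-0.5],[-8.5,27.7,0,0,0,8.45,-0.5],[0,0,0,0,0,0,-0.5],[0,0,0,0,0,0,-0.5]]'; python3 look.py
```

```text
clock: 26.3
ee_pos: [0.3893, 0.2474, 0.1928]
tcp_rot: [-0.0, -0.064, 0.998, -0.0]
ft_force: [0.0, -0.3, 0.5]
width: 0.0708
tcp [389.3 247.4 192.8] yaw 187.3
0.031 [485.8 -70.7  47.4  77.8   8.9] [ 26. 241.]
0.054 [474.  -48.2  43.9  72.1   8.9] [ 26. 241.]
0.031 [478.4 -14.4  70.9  20.7   4.9] [ 55. 244.]
0.054 [467.1   4.   65.7  19.2   4.9] [ 55. 244.]
0.031 [389.2 247.8  48.9  54.9   7.3] [276. 200.]
0.054 [384.4 247.2  45.3  50.9   7.3] [276. 200.]
0.031 [307.8 407.4  41.2 417.8   1.8] [411. 147.]
0.054 [308.9 395.1  38.2 387.4   1.8] [411. 147.]
0.031 [263.6 534.1 138.9  41.8  89.7] [524. 132.]
0.054 [267.9 512.6 128.7  38.8  89.7] [524. 132.]
0.031 [264.1 421.3  36.8  43.9  29.1] [453. 107.]
0.054 [268.4 408.   34.1  40.7  29.1] [453. 107.]
0.031 [277.2 257.3 105.9  55.3  66.1] [305.  94.]
0.054 [280.5 255.9  98.2  51.3  66.1] [305.  94.]
0.031 [185.7 377.5  56.3  18.1  71.2] [422.  27.]
0.054 [195.7 367.4  52.2  16.8  71.2] [422.  27.]
top .031 [391.4 228.3  43.9  16.9   2.2] .054 [390.6 221.6]
top .031 [485.8 -58.6  58.6  52.7   5.3] .054 [482.7 -58.4]
top .031 [489.5  -4.6  98.3  13.6   4. ] .054 [486.3  -5.7]
top .031 [621.2  56.2  59.5  52.1   4. ] .054 [614.8  53.6]
top .031 [628.2 -47.1  58.   52.    4.5] .054 [621.7 -47.2]
```

```bash
python3 -m jog '[[0,0,-40,0,0,0,-0.5],[0,0,-40,0,0,0,-0.5],[0,0,-40,0,0,0,-0.5],[0,0,-25,0,0,0,-0.5],[0,0,-10,0,0,0,-0.5],[0,0,-5,0,0,0,-0.5],[0,0,0,0,0,0,-0.5],[0,0,0,0,0,0,1],[0,0,0,0,0,0,1],[0,0,0,0,0,0,1],[0,0,0,0,0,0,1],[0,0,0,0,0,0,1]]' 40
```

```text
clock: 27.6
ee_pos: [0.3906, 0.248, 0.0341]
tcp_rot: [0.001, -0.064, 0.998, 0.0]
ft_force: [-0.2, -1.5, 7.3]
width: 0.0563
```

```bash
python3 -m jog '[[0,0,15,0,0,0,1],[0,0,40,0,0,0,1],[0,0,45,0,0,0,1],[7.8,-18.6,0,0,0,-8.45,1],[7.8,-18.6,0,0,0,-8.45,1],[7.8,-18.6,0,0,0,-8.45,1],[7.8,-18.6,0,0,0,-8.45,1],[7.8,-18.6,0,0,0,-8.45,1],[7.8,-18.6,0,0,0,-8.45,1],[7.8,-18.6,0,0,0,-8.45,1],[7.8,-18.6,0,0,0,-8.45,1],[7.8,-18.6,0,0,0,-8.45,1],[7.8,-18.6,0,0,0,-8.45,1],[7.8,-18.6,0,0,0,-8.45,1],[0,0,0,0,0,0,1],[0,0,0,0,0,0,1]]'
```

```text
clock: 29.2
ee_pos: [0.4749, 0.0431, 0.1327]
tcp_rot: [-0.001, 0.679, 0.734, -0.0]
ft_force: [-0.4, 0.9, -1.8]
width: 0.0563
```

```bash
python3 -m jog '[[1,0,-30,0,0,0,1],[0,0,-25,0,0,0,1],[0,0,-15,0,0,0,1],[0,0,-4,0,0,0,1],[0,0,0,0,0,0,1],[0,0,-1,0,0,0,1],[0,0,0,0,0,0,1]]'; python3 -m jog '[[0,0,0,0,0,0,-0.5],[0,0,0,0,0,0,-0.5],[0,0,0,0,0,0,-0.5],[0,0,10,0,0,0,-0.5],[0,0,35,0,0,0,-0.5],[0,0,40,0,0,0,-0.5],[10,20,0,0,0,0,-1],[10,20,0,0,0,0,-1],[10,20,0,0,0,0,-1],[10,20,0,0,0,0,-1],[10,20,0,0,0,0,-1],[10,10,0,0,0,0,-1],[9,5,0,0,0,0,-1],[0,0,0,0,0,0,-1],[0,0,0,0,0,0,-1]]'; python3 - <<'E'
from h import *
s=get_state(); np.save('pics/p4.npy',np.r_[s['ee_pos'],s['tcp_rot']]); w=save('wrist','w4.png'); t=save('top','t4.png')
cv2.imwrite('pics/c4.png',np.hstack([w[:,:,::-1],t[:,:,::-1][:,200:440]]))
E
```

```text
clock: 29.9
ee_pos: [0.4771, 0.0432, 0.0588]
tcp_rot: [0.001, 0.679, 0.734, 0.001]
ft_force: [-0.1, -0.7, -2.2]
width: 0.0563
clock: 31.4
ee_pos: [0.5452, 0.1573, 0.1429]
tcp_rot: [-0.0, 0.68, 0.733, -0.001]
ft_force: [0.1, -0.3, -0.1]
width: 0.0939
```

View pics/c4.png

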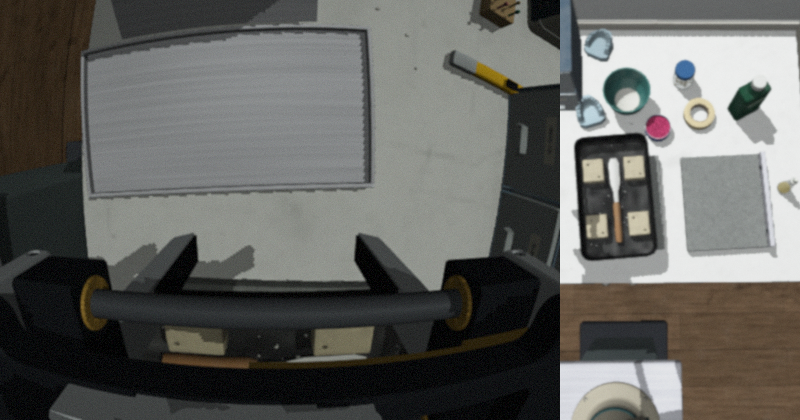

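All four blocks and the reversed spatula lie spread in the tray, and the catch tray is empty. Next I measure for the slide.

```bash
cat > tr.py <<'E'
from meas import *
import sys
t=save('top',sys.argv[1]) 
def tray(t,roi=(200,125,430,275)):
    c=max(blobs(t,(0,0,0),(180,255,70),roi,2000),key=cv2.contourArea); return rect(cv2.convexHull(c),.071)
if __name__=='__main__':
    print('tray',tray(t))
    g=cv2.cvtColor(t,cv2.COLOR_RGB2GRAY).astype(int)
    for c in blobs(t,(8,35,110),(30,160,255),(200,125,430,275),60): print('.054',rect(c,.054))
    print('gap rows')
    for r in (175,200,225):
        print(r,g[r,292:328].tolist(), g[r,400:416].tolist())
E
python3 tr.py t5.png
```

```text
tray [548.3  -2.6 300.1 181.    4.6]
.054 [4.766e+02 4.270e+01 5.590e+01 5.050e+01 3.000e-01]
.054 [482.6 -58.2  57.5  50.9   4.9]
.054 [486.3  -5.8  95.7  14.9   2.9]
.054 [ 568.5 -416.9   27.5   27.3   42.5]
.054 [613.4  53.7  58.5  51.6   0.8]
.054 [621.1 -47.2  57.7  50.8   4.5]
gap rows
175 [79, 82, 88, 87, 92, 115, 135, 141, 143, 162, 196, 223, 231, 233, 232, 233, 235, 235, 234, 234, 234, 235, 237, 236, 236, 235, 234, 231, 217, 179, 148, 147, 146, 146, 152, 148] [122, 124, 149, 184, 211, 219, 216, 205, 205, 224, 232, 235, 234, 234, 233, 234]
200 [40, 63, 80, 85, 86, 83, 89, 111, 128, 138, 147, 168, 199, 225, 232, 234, 234, 233, 233, 233, 233, 235, 233, 233, 234, 234, 233, 234, 235, 230, 210, 169, 150, 144, 144, 142] [140, 138, 136, 127, 134, 166, 202, 215, 214, 211, 211, 224, 231, 234, 234, 233]
225 [33, 27, 34, 57, 74, 85, 86, 84, 86, 93, 105, 129, 150, 169, 200, 226, 234, 235, 234, 233, 234, 233, 233, 234, 233, 233, 232, 234, 233, 234, 233, 229, 207, 166, 145, 149] [145, 145, 148, 141, 144, 132, 124, 134, 169, 203, 211, 210, 198, 184, 199, 224]
```

```bash
python3 - <<'E'
from meas import *
e=ray('top',[(320.8,175),(322.9,200),(324.9,225)],.025)*1000; print(e.round(1))
f=ray('top',[(402.6,175),(405.2,200),(407.9,225)],.046)*1000; print(f.round(1))
for q in(e,f): print('angle',np.degrees(np.arctan2(q[0,1]-q[2,1],q[0,0]-q[2,0])).round(2))
E
```

```text
[[ 608.2 -167.2   25. ]
 [ 543.5 -171.    25. ]
 [ 480.1 -174.4   25. ]]
[[ 601.8 -369.    46. ]
 [ 538.3 -371.9   46. ]
 [ 476.  -375.    46. ]]
angle 3.2
angle 2.75
```

```bash
python3 -m jog '[[-1,-15,-20,0,0,0,-1],[-1,-15,-30,0,0,0,-1],[0,0,-20,0,0,0,-1],[0,0,-12,0,0,0,-1],[0,0,-4,0,0,0,-1],[0,0,0,0,0,0,-1],[0,-8,0,0,0,0,-1],[0,-6,0,0,0,0,-1],[0,-5,0,0,0,0,-1],[0,0,0,0,0,0,-1],[0,0,0,0,0,0,-1]]'
```

```text
clock: 32.65
ee_pos: [0.5436, 0.1088, 0.0573]
tcp_rot: [0.0, 0.68, 0.733, 0.0]
ft_force: [-0.5, 0.9, 0.1]
width: 0.0941
```

```bash
python3 -m jog '[[0,-3,0,0,0,0,-1],[0,-3,0,0,0,0,-1],[0,-3,0,0,0,0,-1],[0,-3,0,0,0,0,-1],[0,-3,0,0,0,0,-1],[0,-3,0,0,0,0,-1],[0,-3,0,0,0,-0.2,-1]]'; python3 tr.py t6.png | head -6
```

```text
clock: 33.35
ee_pos: [0.5435, 0.0883, 0.0569]
tcp_rot: [-0.0, 0.681, 0.732, 0.0]
ft_force: [0.9, 4.6, -0.9]
width: 0.0943
tray [544.6   6.3 361.7 230.2   1.2]
.054 [4.755e+02 3.310e+01 5.350e+01 4.580e+01 2.000e-01]
.054 [481.7 -67.4  57.4  51.3   4.4]
.054 [497.1 -14.8  74.1  13.4   4.3]
.054 [ 569.1 -416.3   27.8   25.2   89.7]
.054 [6.144e+02 4.270e+01 5.610e+01 4.930e+01 3.000e-01]
```

```bash
python3 -m jog '[[0,-5,0,0,0,-0.1,-1],[0,-7,0,0,0,-0.1,-1],[0,-7,0,0,0,-0.1,-1],[0,-7,0,0,0,-0.1,-1],[0,-7,0,0,0,-0.1,-1],[0,-7,0,0,0,-0.1,-1],[0,-7,0,0,0,-0.1,-1],[0,-7,0,0,0,-0.1,-1],[0,-7,0,0,0,-0.1,-1],[0,-7,0,0,0,-0.1,-1],[0,-7,0,0,0,-0.1,-1],[0,-7,0,0,0,-0.1,-1],[0,-7,0,0,0,0,-1],[0,-7,0,0,0,0,-1],[0,-7,0,0,0,0,-1],[0,-5,0,0,0,0,-1]]'; python3 tr.py t7.png | head -6
```

```text
clock: 35.0
ee_pos: [0.5433, -0.0207, 0.057]
tcp_rot: [-0.0, 0.689, 0.725, -0.0]
ft_force: [0.7, 5.4, -0.5]
width: 0.0942
tray [ 546.1 -129.   301.5  168.7    2.8]
.054 [475.9 -81.3  28.9  51.1  89.6]
.054 [ 478.4 -174.    57.5   52.     3.5]
.054 [ 497.6 -121.1   66.7   13.3    3.3]
.054 [ 568.5 -416.9   27.5   27.3   42.5]
.054 [ 618.5 -168.    51.8   56.1   89.7]
```

View pics/t7.png

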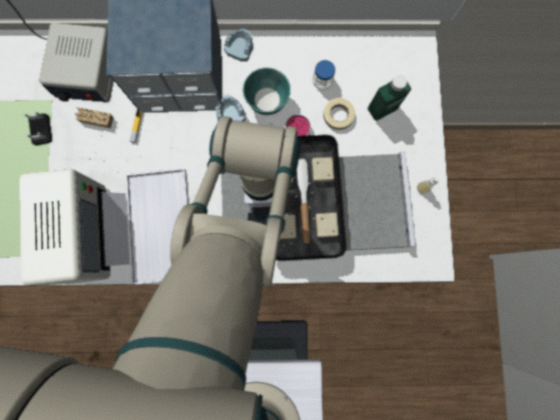

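The tray has bridged the gap level, with its load in place. The tray's right edge is at column 342 and the stop at column 405.

```bash
python3 -m jog '[[0,-5,0,0,0,0,-1],[0,-7,0,0,0,0,-1],[0,-7,0,0,0,0,-1],[0,-7,0,0,0,0,-1],[0,-8,0,0,0,0,-1],[0,-8,0,0,0,0,-1],[0,-8,0,0,0,0,-1],[0,-8,0,0,0,0,-1],[0,-8,0,0,0,0,-1],[0,-8,0,0,0,0,-1],[0,-8,0,0,0,0,-1],[0,-8,0,0,0,0,-1],[0,-8,0,0,0,0,-1],[0,-8,0,0,0,0,-1],[0,-8,0,0,0,0,-1],[0,-8,0,0,0,0,-1],[0,-7,0,0,0,0,-1],[0,-5,0,0,0,0,-1],[0,-3,0,0,0,0,-1],[0,0,0,0,0,0,-1]]'; python3 tr.py t8.png | head -6
```

```text
clock: 37.05
ee_pos: [0.5433, -0.1579, 0.057]
tcp_rot: [0.0, 0.689, 0.725, -0.0]
ft_force: [-0.8, 2.2, -0.1]
width: 0.094Traceback (most recent call last):
  File "tr.py", line 7, in <module>
    print('tray',tray(t))
                 ~~~~^^^
  File "tr.py", line 5, in tray
    c=max(blobs(t,(0,0,0),(180,255,70),roi,2000),key=cv2.contourArea); return rect(cv2.convexHull(c),.071)
ValueError: max() iterable argument is empty
```

```bash
sed -i 's/roi,2000)/roi,500)/' tr.py; python3 -m jog '[[0,-3,0,0,0,0,-1],[0,-3,0,0,0,0,-1],[0,-3,0,0,0,0,-1],[0,-3,0,0,0,0,-1],[0,-3,0,0,0,0,-1],[0,-2,0,0,0,0,-1],[0,-1,0,0,0,0,-1],[0,0,0,0,0,0,-1]]'; python3 -m jog '[[0,-1,0,0,0,0,-1],[0,-1,0,0,0,0,-1],[0,0,0,0,0,0,-1]]'; python3 tr.py t9.png
```

```text
clock: 37.9
ee_pos: [0.5433, -0.1747, 0.057]
tcp_rot: [-0.0, 0.689, 0.725, 0.0]
ft_force: [-0.1, 4.4, 0.9]
width: 0.0939
clock: 38.2
ee_pos: [0.5433, -0.1766, 0.0569]
tcp_rot: [-0.0, 0.689, 0.725, 0.0]
ft_force: [1.2, 4.7, 1.0]
width: 0.094
tray [ 521.1 -347.    71.6  257.4   83.1]
.054 [ 479.1 -332.5   46.1   56.3   89.6]
.054 [ 512.6 -277.4   39.3   19.2    4. ]
.054 [ 568.5 -416.9   27.5   27.3   42.5]
gap rows
175 [121, 120, 122, 123, 120, 122, 123, 118, 123, 134, 161, 180, 171, 152, 147, 147, 145, 146, 141, 137, 134, 127, 115, 102, 92, 78, 69, 66, 67, 69, 96, 116, 103, 90, 81, 76] [15, 10, 21, 38, 88, 142, 174, 173, 176, 198, 211, 210, 211, 213, 210, 209]
200 [131, 145, 151, 151, 149, 148, 145, 143, 142, 141, 135, 125, 113, 96, 109, 139, 158, 163, 157, 160, 170, 178, 185, 187, 193, 198, 198, 190, 157, 126, 139, 169, 185, 190, 187, 184] [17, 19, 16, 15, 19, 21, 38, 87, 138, 171, 183, 194, 204, 209, 209, 210]
225 [133, 110, 85, 77, 88, 99, 104, 114, 115, 115, 116, 124, 119, 118, 119, 123, 119, 122, 122, 121, 123, 120, 122, 121, 119, 121, 118, 121, 119, 116, 115, 118, 116, 114, 113, 114] [147, 113, 68, 37, 30, 25, 19, 17, 30, 66, 121, 162, 165, 153, 172, 196]
```

View pics/t9.png

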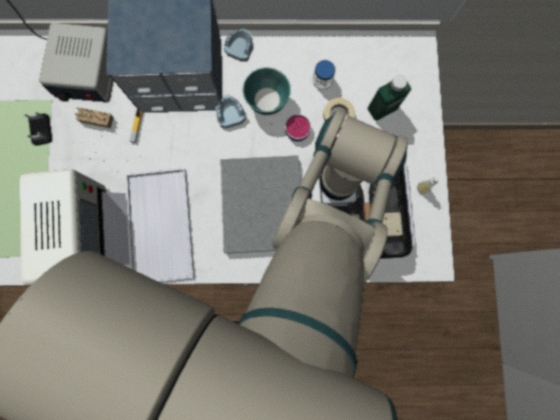

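The tray's right rim is at about column 407, next to the stop. About 5 mm is left.

```bash
python3 -m jog '[[0,-1,0,0,0,0,-1],[0,-1,0,0,0,0,-1],[0,-1,0,0,0,0,-1],[0,0,0,0,0,0,-1]]';python3 -m jog '[[0,-1,0,0,0,0,-1],[0,-1,0,0,0,0,-1],[0,0,0,0,0,0,-1]]'; python3 -m jog '[[0,-1,0,0,0,0,-1],[0,0,0,0,0,0,-1]]'
```

```text
clock: 38.65
ee_pos: [0.5433, -0.1797, 0.057]
tcp_rot: [-0.0, 0.689, 0.725, 0.0]
ft_force: [0.0, 4.6, 0.5]
width: 0.0941
clock: 38.95
ee_pos: [0.5433, -0.1818, 0.057]
tcp_rot: [-0.0, 0.689, 0.725, 0.0]
ft_force: [0.0, 5.0, 1.8]
width: 0.0939
clock: 39.15
ee_pos: [0.5433, -0.1823, 0.057]
tcp_rot: [-0.001, 0.689, 0.725, 0.0]
ft_force: [0.9, 5.7, 1.7]
width: 0.0939
```

```bash
python3 -m jog '[[0,-1,0,0,0,0,-1],[0,-1,0,0,0,0,-1],[0,0,0,0,0,0,-1]]';python3 -m jog '[[0,-1,0,0,0,0,-1],[0,0,0,0,0,0,-1]]'
```

```text
clock: 39.45
ee_pos: [0.5436, -0.1826, 0.057]
tcp_rot: [-0.001, 0.689, 0.725, 0.002]
ft_force: [1.8, 10.0, 2.1]
width: 0.0941
clock: 39.65
ee_pos: [0.5437, -0.1826, 0.057]
tcp_rot: [-0.002, 0.689, 0.724, 0.002]
ft_force: [2.4, 13.7, 2.7]
width: 0.0938
```

The TCP has stopped moving and the force rises to 13.7 N, so the tray is against the stop. I'll retreat and check.

```bash
python3 -m jog '[[0,3,0,0,0,0,-1],[0,8,0,0,0,0,-1],[0,20,0,0,0,0,-1],[0,25,0,0,0,0,-1],[0,25,30,0,0,0,-1],[0,35,40,0,0,0,-1],[0,40,40,0,0,0,-1],[0,40,0,0,0,0,-1],[0,45,0,0,0,0,-1],[0,45,0,0,0,0,-1],[0,40,0,0,0,0,-1],[0,0,0,0,0,0,-1],[0,0,0,0,0,0,-1]]'; python3 - <<'E'
from meas import *
from tr import tray
E
python3 tr.py t10.png; python3 - <<'E'
import cv2; from h import *
s=save('scene','s10.png'); t=np.load('pics/t10.npy')
cv2.imwrite('pics/c10.png',np.hstack([cv2.resize(t[130:270,290:450],None,fx=2.5,fy=2.5)[:350],cv2.resize(s[100:240,230:390],None,fx=2.5,fy=2.5)])[:,:,::-1])
E
```

```text
clock: 40.95
ee_pos: [0.5439, 0.1332, 0.1601]
tcp_rot: [0.001, 0.688, 0.726, -0.0]
ft_force: [0.6, -0.0, -0.1]
width: 0.0939
tray [ 545.  -282.3  299.5  178.2    2.8]
.054 [ 478.3 -334.4   56.7   55.     2.5]
.054 [ 484.7 -258.    67.1   95.5   89.6]
.054 [ 569.1 -416.3   27.8   25.2   89.7]
.054 [ 613.1 -228.6   53.9   56.    89.8]
.054 [ 617.8 -328.1   54.6   56.2   89.8]
gap rows
175 [142, 145, 144, 144, 143, 144, 140, 137, 143, 158, 191, 219, 229, 231, 232, 234, 234, 234, 233, 234, 233, 235, 234, 234, 233, 234, 232, 229, 212, 177, 146, 143, 145, 147, 149, 146] [48, 34, 27, 17, 20, 30, 62, 116, 180, 221, 232, 234, 234, 233, 234, 232]
200 [146, 142, 144, 142, 142, 140, 142, 138, 134, 135, 148, 165, 193, 224, 232, 232, 232, 232, 233, 233, 233, 233, 232, 233, 233, 232, 232, 233, 232, 229, 209, 169, 146, 145, 143, 140] [50, 36, 28, 29, 16, 16, 19, 22, 42, 84, 138, 189, 221, 232, 232, 231]
225 [144, 144, 146, 143, 143, 144, 138, 142, 138, 139, 137, 137, 147, 167, 196, 223, 232, 233, 233, 234, 233, 233, 233, 233, 232, 233, 232, 232, 231, 232, 232, 228, 204, 163, 148, 147] [192, 190, 179, 144, 95, 51, 36, 28, 18, 16, 20, 46, 88, 144, 195, 222]Traceback (most recent call last):
  File "<stdin>", line 2, in <module>
  File "tr.py", line 3, in <module>
    t=save('top',sys.argv[1])
                 ~~~~~~~~^^^
IndexError: list index out of range
```

View pics/c10.png

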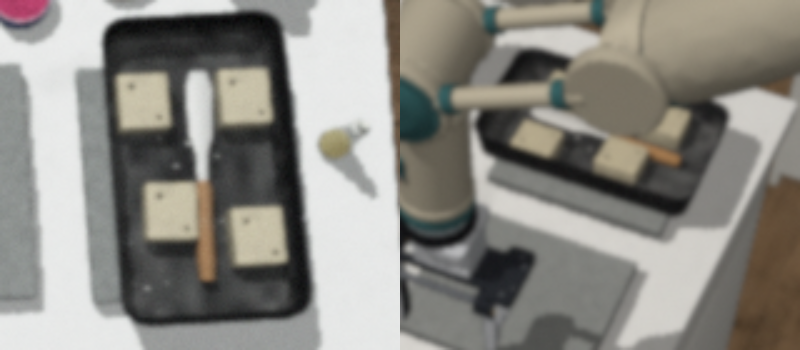

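The tray is against the stop and square. One block (near left) was knocked up beside the handle during the slide, so I'll check that it lies flat before handing in.

```bash
python3 - <<'E'
from meas import *
t=np.load('pics/t10.npy'); c0=np.array([545,-281]); a=np.radians(2.9); M=np.array([[np.cos(a),np.sin(a)],[-np.sin(a),np.cos(a)]])
T=lambda n,r:print(n,(M@(r[:2]-c0)).round(1),r[2:])
for c in blobs(t,(15,30,110),(35,85,255),(320,130,415,270),60): T('block',rect(c,.054))
for c in blobs(t,(3,95,40),(16,255,255),(320,130,415,270),30): T('handle',rect(c,.042))
T('tip',np.r_[(ray('top',[(290+198/2.5,130+70/2.5)],.029)*1000)[0][:2],0])
E
```

```text
block [-68.5 -50.2] [55.5 56.3 89.6]
block [-39.5  29.6] [57.8 56.6 89.6]
block [70.7 48.9] [53.9 56.  89.8]
block [ 70.3 -50.7] [54.6 56.2 89.8]
handle [-62.7  -2.7] [17.2 94.3 87.4]
tip [105.5 -15.9] [0.]
```

```bash
python3 - <<'E'
from h import *
s=np.load('pics/s10.npy'); cv2.imwrite('pics/c11.png',cv2.resize(s[120:190,260:380],None,fx=6,fy=6,interpolation=cv2.INTER_CUBIC)[:,:,::-1])
E
```

```text
(no output)
```

View pics/c11.png

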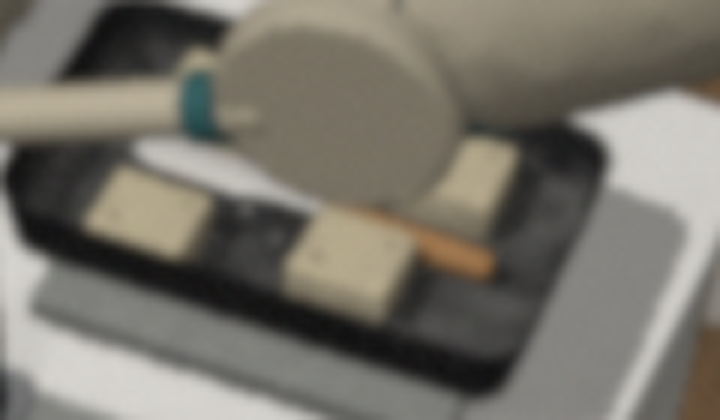

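The knocked block at crop (350,265) sits level, with an upright front face, beside the handle and not on it. The tray lies flat on the stand, so I'm handing in.

```bash
python3 -m jog '[[0,0,0,0,0,0,-1],[0,0,0,0,0,0,-1]]'; python3 -c "from plant import hand_in; print(hand_in())"
```

```text
clock: 41.25
ee_pos: [0.5437, 0.1319, 0.16]
tcp_rot: [0.0, 0.689, 0.725, -0.0]
ft_force: [-0.3, 0.5, 0.1]
width: 0.0938
the job is handed in; nothing more can be done
None
```

The job is handed in at about 41 s of the 192 s, with all four blocks and the reversed spatula in the tray and the tray against the end stop. I laid the spatula along the tray's middle with its handle towards the robot, set two blocks on each side of it, then pushed the tray across with both open fingers.

**Tray position:** The tray stopped moving and the push force rose to 13.7 N, so it was against the stop. The last top view put it about 0.2° off square and about 5 mm off the stand's middle sideways. The measured distance came out 2 mm past contact, which is within the calibration error. It looked level in the pictures.

**Load (tray frame):** The handle is at x −63 mm and the blade tip at about x +105 mm. Three blocks are within about 2 mm of where I meant them. The near-left one, placed at about (−70, +50) mm, was found at (−40, +30) mm, probably from the announced knock. It lies close against the handle; my numbers showed about a 3 mm overlap, but the scene view shows it level and not on top. I left it there because it is still within the limits.

**Dropper and arm:** The dropper had not moved, and the arm was clear of everything at hand-in.

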